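Put the reagent bottles in their spill dishes

ROBOT

A 6-joint arm with a two-finger parallel gripper is mounted at the origin on a cart in front of the work surface, level with it; the furniture and walls round the work are solid. World frame = base frame: x ahead of the robot, y to its left, z up, the work surface at z = 0. Lengths are in m, angles in rad, forces in N, time in s.
With the tool pointing down it reaches from about 0.35 to 0.775 m from the base axis. Payload 7.3 kg.
Tool frame: the origin (TCP) lies at the very end of the fingers, on their centre line; the grasp point (between the pads) lies 19 mm behind it (env.grasp_offset is the distance from the TCP to the grasp point, in m); z points along the fingers, y is the line along which they close (so a half turn about z gives the same grasp; the last joint's range is limited). The gripper opens to 92 mm and grips with 3 to 60 N. Pads are 19 mm wide; open, the fingers measure 130 mm over their backs; the gripper's body (75 mm by 190 mm) begins 47 mm behind the grasp point.
Start: joints at [0.974, 0.342, 1.524, -0, 1.275, -0.146], TCP at [0.229, 0.473, 0.227] pointing down, gripper open.
Joint ranges: [-2.53, 2.53], [-0.77, 2.02], [0.04, 2.7], [-1, 4.14], [0.28, 2.66], [-3.11, 3.11]. Speed limits (rad/s): [2.57, 2.57, 3.14, 3.14, 3.14, 3.14].

INTERFACE

Orientations are given as a rotation vector (axis times angle).
In Python, from bench import env gives the robot as it stands.
- The arm moves only by the tool step_arm, never from a script. Its argument "series" is a list of rows, each an object with "translation": the shift along the tool's x, y, z in mm, a list of three; "turn": the turn about the tool's z in degrees; "gripper": the opening, from 0 (shut) to 1 (fully open). In form: [{"translation": [dx, dy, dz], "turn": turn, "gripper": gripper}, ...]. A call has 1 to 20 rows; each row shifts and turns the commanded pose from where the row before left it, along the tool's axes as they then stand; what a row does not reach is not made up. A row lasts 1/8 s, in which the tool goes at most 62.5 mm and 10.7 degrees, less where a joint would pass 70% of its speed; a pose out of reach is approached as far as the arm can. A call is refused whole if a number of a shift passes 62.5 or a number of a turn 10.7, either way. A call with a gripper value outside its range is refused whole. The fingers move at their own pace and stop on an object; the grip force is fixed at half the most. Time passes only in rows, so rows that do not move let the fingers close. It gives the time, the measured TCP pose, the force, the opening and the grip force at its end, in the units of the state.
- env.observe(): the state, without advancing time (a new reading comes with each control period).
- env.camera(name): name is "scene" or "side" or "wrist"; returns the picture (384x512x3 uint8, red, green, blue); there is no depth.
- env.camera_params(name): a dict with "camera_matrix" (3x3 intrinsics, pixels), "R" (3x3) and "t" (3): a world point X has camera coordinates R X + t. Camera axes: x right, y down, z forward; pixel columns grow to the right and rows downward; lengths in m; the calibration is good to about 2 mm. A picture is of the moment at which its call begins: read the wrist's pose just before it. camera_params takes no time and is no camera call; for the wrist camera it gives the pose at the moment of the call.
- env.close_job(): hands the job in; it is judged then, once.
The state is a dict: "t": time; "joint_positions": joint angles; "joint_vel": joint speeds; "joint_torque": joint torques, N m; "tcp_pos": TCP position; "ee_rot": TCP orientation; "force": force on the tool from outside, world axes, zero at the start; "torque": the same for the moment, N m; "width": finger opening in m; "grasp_force": force on a finger pad.
Only numpy, scipy, OpenCV 4.12 (cv2) and the standard library are available. Lean on these libraries where they do the work, as an engineer would, in place of code of your own. Each camera call takes 0.05 s, during which the arm holds its last target. There are 200 camera calls.

TASK

Put each of the four reagent bottles into its own round spill dish: the bottle with the red cap in the red dish, the brown bottle with the black cap in the yellow dish, the clear bottle with the black cap in the blue dish and the white-capped vial in the white dish, in any order. Set each one down gently so that it stands upright and flat inside the rim, without tipping or dropping any. Leave the smaller brown dropper bottle and the jar with the green lid where they stand.

Things in the scene. Friction and masses are not known exactly. Their poses are not given: they have to be found in the camera images.
- red_cap_bottle: pale bottle with a pink label and a red screw cap, round, 33 mm across, 67 mm high, straight-sided up to about 40 mm. Upright at the start; origin at the centre of its underside, z up.
- brown_bottle: the larger brown bottle: brown with a pale label and a black screw cap, round, 42 mm across, 83 mm high, straight-sided up to about 50 mm. Upright at the start; origin at the centre of its underside, z up.
- clear_bottle: clear bottle with an orange-brown filling and a black screw cap, round, 39 mm across, 103 mm high, straight-sided up to about 60 mm. Upright at the start; origin at the centre of its underside, z up.
- white_vial: whitish vial with a white ribbed cap, round, 44 mm across, 102 mm high, straight-sided up to about 70 mm. Upright at the start; origin at the centre of its underside, z up.
- small_dropper: the smaller brown bottle, with a black cap, round, 25 mm across, 69 mm high; to be left alone. Upright at the start; origin at the centre of its underside, z up.
- green_lid_jar: white jar with a dark green lid, round, 70 mm across, 58 mm high, at the back of the work; to be left alone. Upright at the start; origin at the centre of its underside, z up.
- red_dish: Red moulded plastic spill dish, round, 76 mm over the rim, 12 mm high, open at the top, bore 64 mm, floor 4 mm thick; fixed to the bench. Origin at the centre of its underside, so a bottle standing in it has its underside 4 mm above this origin.
- yellow_dish: Yellow moulded plastic spill dish, round, 76 mm over the rim, 12 mm high, open at the top, bore 64 mm, floor 4 mm thick; fixed to the bench. Origin at the centre of its underside, so a bottle standing in it has its underside 4 mm above this origin.
- blue_dish: Blue moulded plastic spill dish, round, 76 mm over the rim, 12 mm high, open at the top, bore 64 mm, floor 4 mm thick; fixed to the bench. Origin at the centre of its underside, so a bottle standing in it has its underside 4 mm above this origin.
- white_dish: White moulded plastic spill dish, round, 76 mm over the rim, 12 mm high, open at the top, bore 64 mm, floor 4 mm thick; fixed to the bench. Origin at the centre of its underside, so a bottle standing in it has its underside 4 mm above this origin.
There are look-alikes about, which are no part of the job. Leave any purple or turquoise look-alike of the brown_bottle alone.

How it is judged:
By the outcome, as a careful person would: the job done as asked, in the order asked, and still so for the second after the job is handed in, with the robot touching nothing.
It also fails if it takes over 96 s, if anything falls off the work surface, if the arm or the gripper's body presses on something with over 40 N, if the wrist force passes 120 N, or if a joint passes its speed limit or range.

## Working session

There is one attempt and no reset: what is moved stays moved. The work goes in short steps, Python scripts to look and compute and a tool call to move; the robot and the scene stay as the last step left them, time stands still between calls to the robot, and variables do not carry over. Pictures are saved under pics/ and viewed, at most 17 in all, crops included, and the job is handed in when it is done.

Besides the shell and the picture viewer there is one more tool, called after "Emit:" as name(argument=value, ...), one argument or row to a line, values as JSON. step_arm: Moves the arm, as the interface text tells. Its arguments: {"type":"object","properties":{"series":{"type":"array"}},"required":["series"]}

```bash
ls; mkdir -p pics
python3 - <<'E'
from bench import env
import cv2,numpy as np
for n in("scene","side","wrist"):
    p=env.camera_params(n); im=env.camera(n); cv2.imwrite(f"pics/{n}0.png",im[...,::-1])
    print(n,np.round(p["camera_matrix"],1).tolist(),np.round(p["R"],3).tolist(),np.round(p["t"],3).tolist())
s=env.observe(); print(s["t"],s["tcp_pos"],s["ee_rot"],s["width"],env.grasp_offset)
a=[cv2.imread(f"pics/{n}0.png") for n in("scene","side")]
E
```

```text
pics
scene [[476.9, 0.0, 253.3], [0.0, 476.9, 197.5], [0.0, 0.0, 1.0]] [[0.625, -0.781, 0.014], [-0.477, -0.396, -0.785], [0.618, 0.483, -0.62]] [-0.325, 0.287, 0.888]
side [[481.8, 0.0, 258.6], [0.0, 481.8, 188.0], [0.0, 0.0, 1.0]] [[-0.988, -0.152, -0.012], [-0.078, 0.574, -0.815], [0.13, -0.805, -0.579]] [0.514, 0.057, 1.393]
wrist [[321.6, 0.0, 257.2], [0.0, 321.6, 193.2], [0.0, 0.0, 1.0]] [[0.437, 0.899, -0.001], [0.87, -0.422, 0.256], [0.23, -0.113, -0.967]] [-0.525, -0.031, 0.388]
0.15 [0.22854256 0.47230909 0.22620771] [-7.01971579e-01 -3.06175524e+00  1.70926425e-03] 0.09172891776014537 0.0188
```

View pics/scene0.png

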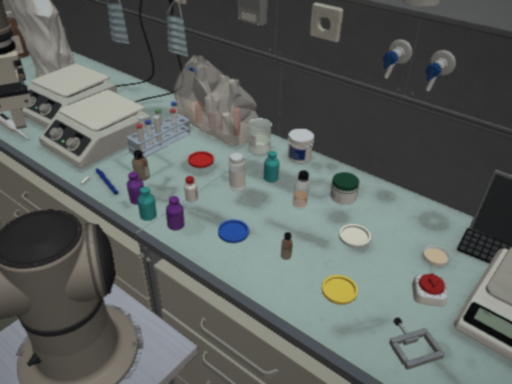

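View pics/side0.png

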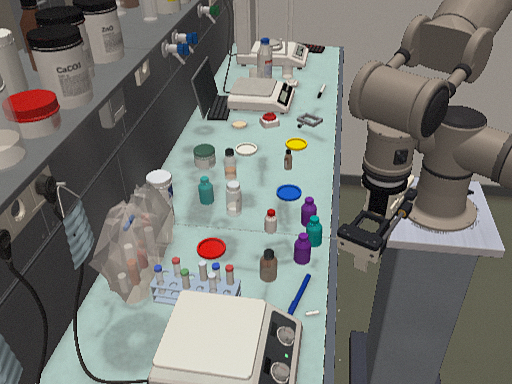

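Scene view: brown bottle (140,166), red cap (190,189), white vial (237,171), clear bottle (301,190), dropper (287,246), green jar (345,188). The dishes are red (201,160), blue (233,231), yellow (340,289) and white (355,237). Purple and teal look-alikes stand at (135,188), (175,213), (147,204) and (272,167). The side view shows the same items: brown (268,265), red cap (271,221), white vial (234,198), clear (229,165), dropper (288,160).

Next I'll check the choices in enlarged crops.

Run:
```python
import cv2
a=cv2.imread("pics/scene0.png")[130:310,120:380]; cv2.imwrite("pics/c1.png",cv2.resize(a,None,fx=3,fy=3,interpolation=cv2.INTER_CUBIC))
a=cv2.imread("pics/side0.png")[130:290,180:340]; cv2.imwrite("pics/c2.png",cv2.resize(a,None,fx=3.75,fy=3.75,interpolation=cv2.INTER_CUBIC))
```

```text
(no output)
```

View pics/c1.png

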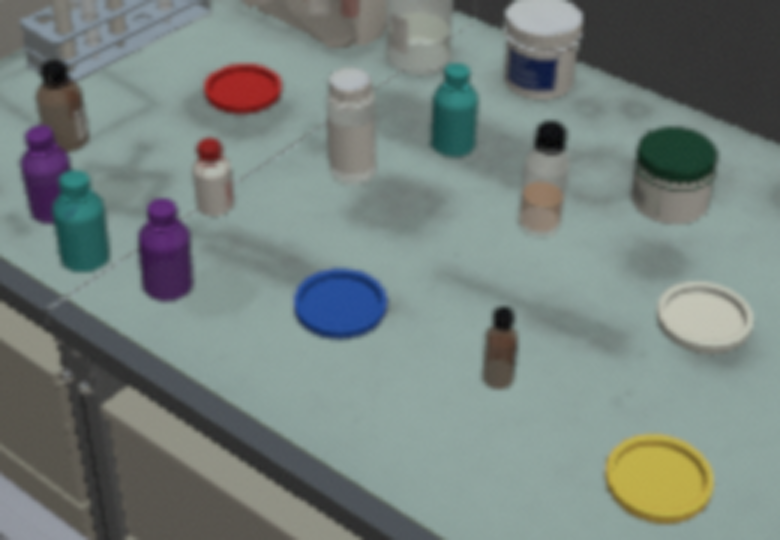

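View pics/c2.png

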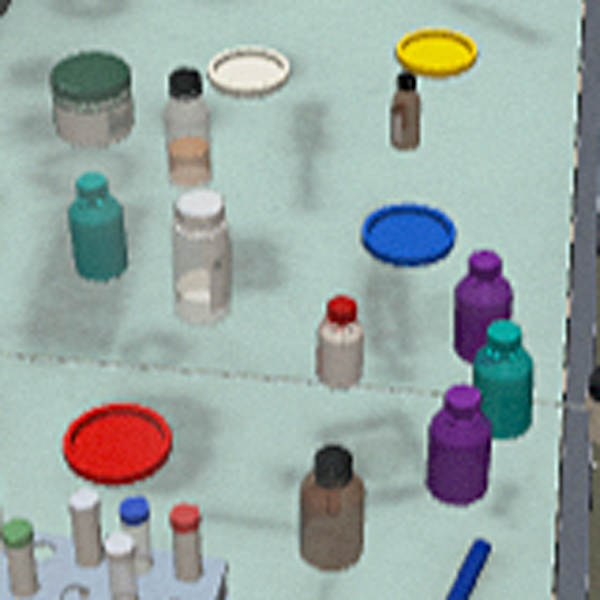

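Crops confirm the choices: brown bottle scene (141,166), with the smaller brown dropper at (287,246); the purple and teal ones are not wanted. The white dish is at (355,236), and the beige thing at (435,257) is not it. Next I'll triangulate the caps and dishes.

```bash
cat > h.py <<'E'
import cv2,numpy as np
def ray(p,uv):
    d=np.linalg.inv(p["camera_matrix"])@[uv[0],uv[1],1]; R=np.array(p["R"]); d=R.T@d
    return -R.T@np.array(p["t"]), d/np.linalg.norm(d)
def plane(p,uv,z):
    o,d=ray(p,uv); return o+d*(z-o[2])/d[2]
def tri(p1,u1,p2,u2):
    A=[];b=[]
    for p,u in((p1,u1),(p2,u2)):
        o,d=ray(p,u); M=np.eye(3)-np.outer(d,d); A.append(M); b.append(M@o)
    X=np.linalg.lstsq(np.vstack(A),np.hstack(b),rcond=None)[0]
    return X,np.linalg.norm(A[0]@X-b[0])*2
def blob(im,fn,c,r=16):
    """blob nearest c: centroid, bbox; im RGB"""
    hsv=cv2.cvtColor(im,cv2.COLOR_RGB2HSV).astype(int); m=fn(*np.moveaxis(hsv,2,0)).astype(np.uint8)
    w=np.zeros_like(m); cv2.rectangle(w,(int(c[0]-r),int(c[1]-r)),(int(c[0]+r),int(c[1]+r)),1,-1); m&=w
    n,l,s,ce=cv2.connectedComponentsWithStats(m)
    if n<2: return None
    k=1+np.argmax(s[1:,4]); h=cv2.convexHull(np.argwhere(l==k)[:,::-1].astype(np.int32)); M=cv2.moments(h)
    return (M["m10"]/M["m00"],M["m01"]/M["m00"]) if M["m00"] else tuple(ce[k]),s[k].tolist()
red=lambda h,s,v:((h<8)|(h>172))&(s>140)&(v>60)
blue=lambda h,s,v:(h>105)&(h<125)&(s>140)
yel=lambda h,s,v:(h>20)&(h<35)&(s>120)
blk=lambda h,s,v:(v<58)
wht=lambda h,s,v:(s<30)&(v>150)
brn=lambda h,s,v:(h<18)&(s>45)&(v<150)
grn=lambda h,s,v:(h>60)&(h<90)&(s>90)&(v<100)
E
python3 - <<'E'
from bench import env
from h import *
P={n:env.camera_params(n) for n in("scene","side")}
I={n:cv2.imread(f"pics/{n}0.png")[...,::-1].copy() for n in P}
for n,f,a,b,r in [("red_dish",red,(201,160),(211,248),22),("yel_dish",yel,(340,289),(296,144),24),("blue_dish",blue,(233,231),(289,192),22),("white_dish",wht,(355,236),(246,149),20),
 ("redcap",red,(190,180),(271,213),8),("browncap",blk,(138,155),(269,254),8),("clearcap",blk,(303,175),(229,152),8),("vialcap",wht,(237,160),(233,187),9),("dropcap",blk,(288,237),(288,152),8),("greenlid",grn,(345,182),(204,150),18)]:
    x=blob(I["scene"],f,a,r);y=blob(I["side"],f,b,r)
    if x is None or y is None: print(n,x,y); continue
    X,e=tri(P["scene"],x[0],P["side"],y[0])
    print(n,x[1],y[1],np.round(X*1e3).tolist(),round(e*1e3,1), *[np.round(plane(P[k],q[0],.009 if "dish" in n else X[2])*1e3).tolist()[:2] for k,q in(("scene",x),("side",y))])
# base bottoms (leading edge) rays to z=0
for n,a,b in [("red",(191,200.5),(271,232.5)),("brown",(144,180),(268.5,281)),("clear",(300,207),(230.5,179)),("vial",(237,189.5),(233.5,215.5)),("drop",(286.5,258.5),(288,169.5))]:
    print(n,np.round(plane(P["scene"],a,0)*1e3),np.round(plane(P["side"],b,0)*1e3))
E
```

```text
red_dish [189, 152, 24, 15, 301] [197, 238, 29, 21, 490] [605.0, 265.0, 7.0] 0.5 [602.0, 262.0] [604.0, 268.0]
yel_dish [322, 275, 35, 29, 783] [286, 138, 21, 13, 222] [434.0, -300.0, 7.0] 1.3 [433.0, -301.0] [433.0, -296.0]
blue_dish [219, 220, 30, 22, 528] [277, 185, 24, 16, 319] [430.0, -9.0, 7.0] 1.0 [429.0, -10.0] [430.0, -5.0]
white_dish [338, 220, 35, 26, 574] [235, 141, 27, 17, 241] [600.0, -242.0, 12.0] 7.6 [608.0, -241.0] [597.0, -241.0]
redcap [187, 177, 6, 6, 34] [267, 209, 8, 8, 48] [461.0, 163.0, 60.0] 1.2 [462.0, 163.0] [461.0, 164.0]
browncap [134, 150, 9, 10, 68] [264, 249, 10, 11, 84] [443.0, 337.0, 73.0] 0.0 [443.0, 337.0] [443.0, 337.0]
clearcap [299, 171, 9, 9, 74] [226, 149, 8, 7, 45] [621.0, -74.0, 95.0] 1.3 [622.0, -74.0] [621.0, -73.0]
vialcap [228, 151, 17, 10, 120] [224, 178, 19, 19, 222] [578.0, 108.0, 96.0] 8.6 [584.0, 110.0] [574.0, 113.0]
dropcap [285, 233, 6, 7, 37] [286, 150, 5, 4, 18] [447.0, -153.0, 62.0] 0.4 [448.0, -153.0] [447.0, -153.0]
greenlid [333, 173, 25, 17, 341] [208, 145, 6, 6, 14] [701.0, -149.0, 64.0] 7.8 [707.0, -148.0] [697.0, -144.0]
red [455. 157.   0.] [459. 175.   0.]
brown [437. 319.   0.] [441. 353.   0.]
clear [615. -78.   0.] [619. -64.   0.]
vial [568.  95.   0.] [574. 116.   0.]
drop [ 442. -159.    0.] [ 445. -143.    0.]
```

Run:
```python
from bench import env
from h import *
P={n:env.camera_params(n) for n in("scene","side")}
T=lambda n,a,b:print(n,[np.round(v*1e3).tolist() for v in tri(P["scene"],a,P["side"],b)])
s=lambda x,y:(120+x/3,130+y/3); d=lambda x,y:(180+x/3.75,130+y/3.75)
for n,a,b in [("white_dish",(705,316),(249,71)),("yel",(660,478),(436,52)),("vialtop",(351,82),(200,205)),("clearcap",(550,136),(186,82)),("greenlid",(677,152),(91,74)),("purpA(near side cam)",(40,138),(463,399)),("tealA",(74,185),(504,333)),("purpB",(162,213),(485,264)),("tealB",(457,76),(93,186))]: T(n,s(*a),d(*b))
T("purpA/B alt",s(40,138),d(485,264))
for n,a in [("rack near corner",(75,75)),("beaker base",(420,60)),("whitejar base",(538,85))]: print(n,np.round(plane(P["scene"],s(*a),0)*1e3)[:2])
```

```text
white_dish [[601.0, -244.0, 7.0], 3.0]
yel [[433.0, -302.0, 6.0], 3.0]
vialtop [[574.0, 100.0, 97.0], 2.0]
clearcap [[621.0, -75.0, 95.0], 2.0]
greenlid [[721.0, -143.0, 54.0], 2.0]
purpA(near side cam) [[367.0, 266.0, 76.0], 2.0]
tealA [[344.0, 195.0, 77.0], 1.0]
purpB [[363.0, 115.0, 76.0], 2.0]
tealB [[668.0, 55.0, 75.0], 2.0]
purpA/B alt [[344.0, 204.0, 131.0], 35.0]
rack near corner [523. 412.]
beaker base [763. 168.]
whitejar base [801.  51.]
```

View pics/wrist0.png

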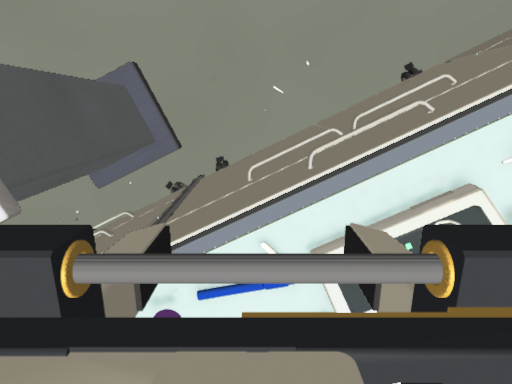

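The wrist view shows only the bench edge, the pen at (240,290) and the gripper rod, so nothing useful yet. The two-view fixes are consistent. I'll turn to the closing line along world y, so the tool axes become (−X, +Y, −Z), and go above the red-cap bottle.

Emit:
step_arm(
  series=[
    {"translation": [0, 0, 0], "turn": -8.6, "gripper": 1},
    {"translation": [0, 0, 0], "turn": -8.6, "gripper": 1},
    {"translation": [0, 0, 0], "turn": -8.7, "gripper": 1},
    {"translation": [-29, -38.6, 0], "turn": 0, "gripper": 1},
    {"translation": [-29, -38.6, 0], "turn": 0, "gripper": 1},
    {"translation": [-29, -38.6, 0], "turn": 0, "gripper": 1},
    {"translation": [-29, -38.6, 0], "turn": 0, "gripper": 1},
    {"translation": [-29, -38.6, 0], "turn": 0, "gripper": 1},
    {"translation": [-29, -38.6, 0], "turn": 0, "gripper": 1},
    {"translation": [-29, -38.6, 0], "turn": 0, "gripper": 1},
    {"translation": [-29, -38.6, 0], "turn": 0, "gripper": 1},
    {"translation": [0, 0, 0], "turn": 0, "gripper": 1},
    {"translation": [0, 0, 0], "turn": 0, "gripper": 1},
  ],
)

```text
t: 1.78
tcp_pos: [0.4606, 0.1643, 0.2264]
ee_rot: [0.001, -3.141, -0.0]
force: [0.2, -0.3, 0.2]
width: 0.092
grasp_force: 0.0
```

Emit:
step_arm(
  series=[
    {"translation": [0, -1, 33], "turn": 0, "gripper": 1},
    {"translation": [0, 0, 33], "turn": 0, "gripper": 1},
    {"translation": [0, 0, 33], "turn": 0, "gripper": 1},
    {"translation": [0, 0, 33], "turn": 0, "gripper": 1},
    {"translation": [0, 0, 33], "turn": 0, "gripper": 1},
    {"translation": [0, 0, 20], "turn": 0, "gripper": 1},
    {"translation": [0, 0, 12], "turn": 0, "gripper": 1},
    {"translation": [0, 0, 10], "turn": 0, "gripper": 1},
    {"translation": [0, 0, 5], "turn": 0, "gripper": 1},
    {"translation": [0, 0, 0], "turn": 0, "gripper": 1},
  ],
)

```text
t: 3.02
tcp_pos: [0.4612, 0.1632, 0.0148]
ee_rot: [-0.002, 3.141, 0.0]
force: [0.5, -0.0, 0.6]
width: 0.0918
grasp_force: 0.0
```

Run:
```python
from bench import env
import cv2
a=env.camera("side")[...,::-1];b=env.camera("scene")[...,::-1]
o=cv2.hconcat([cv2.resize(a[150:290,200:340].copy(),(400,400)),cv2.resize(b[120:260,110:250].copy(),(400,400))])
cv2.imwrite("pics/g1.png",o); print(env.observe()["tcp_pos"],env.observe()["force"])
```

```text
[0.46144179 0.16314223 0.01516518] [ 0.15765539 -0.5263759   0.40514343]
```

View pics/g1.png

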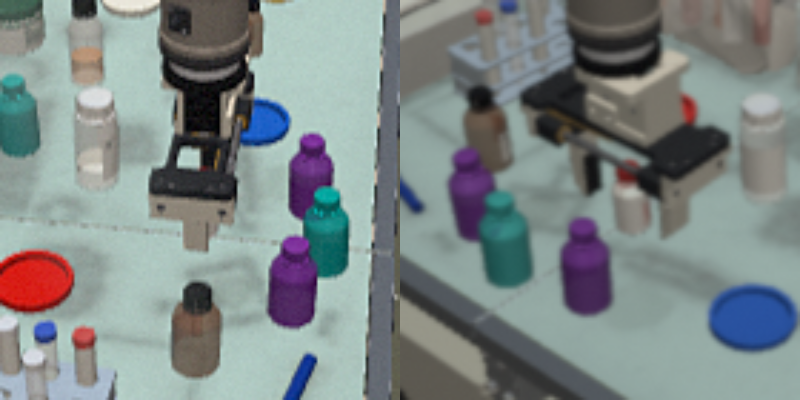

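The left half (side view) shows the open fingers reaching down by the bench seam, near (200,235). The right half (scene view) shows the red-capped bottle centred between the fingers, near (630,200), clear of the look-alikes. Now I'll close and lift a little.

Emit:
step_arm(
  series=[
    {"translation": [0, 0, 0], "turn": 0, "gripper": 0.6},
    {"translation": [0, 0, 0], "turn": 0, "gripper": 0.4},
    {"translation": [0, 0, 0], "turn": 0, "gripper": 0.3},
    {"translation": [0, 0, 0], "turn": 0, "gripper": 0.2},
    {"translation": [0, 0, 0], "turn": 0, "gripper": 0.2},
    {"translation": [0, 0, 0], "turn": 0, "gripper": 0.2},
    {"translation": [0, 0, 0], "turn": 0, "gripper": 0.2},
    {"translation": [0, 0, 0], "turn": 0, "gripper": 0.2},
    {"translation": [0, 0, -5], "turn": 0, "gripper": 0.2},
    {"translation": [0, 0, -10], "turn": 0, "gripper": 0.2},
  ],
)

```text
t: 4.38
tcp_pos: [0.4608, 0.163, 0.03]
ee_rot: [0.002, -3.141, 0.0]
force: [-0.1, 1.6, -1.3]
width: 0.0321
grasp_force: 30.0
```

Emit:
step_arm(
  series=[
    {"translation": [0, 0, -20], "turn": 0, "gripper": 0.2},
    {"translation": [0, 0, -30], "turn": 0, "gripper": 0.2},
    {"translation": [0, 0, -30], "turn": 0, "gripper": 0.2},
    {"translation": [0, 0, -30], "turn": 0, "gripper": 0.2},
    {"translation": [-12, 9, -20], "turn": 0, "gripper": 0.2},
    {"translation": [-24, 17, 0], "turn": 0, "gripper": 0.2},
    {"translation": [-24, 17, 0], "turn": 0, "gripper": 0.2},
    {"translation": [-24, 17, 0], "turn": 0, "gripper": 0.2},
    {"translation": [-24, 17, 0], "turn": 0, "gripper": 0.2},
    {"translation": [-24, 17, 0], "turn": 0, "gripper": 0.2},
    {"translation": [-12, 8, 0], "turn": 0, "gripper": 0.2},
    {"translation": [0, 0, 20], "turn": 0, "gripper": 0.2},
    {"translation": [0, 0, 30], "turn": 0, "gripper": 0.2},
    {"translation": [0, 0, 30], "turn": 0, "gripper": 0.2},
    {"translation": [0, 0, 20], "turn": 0, "gripper": 0.2},
    {"translation": [0, 0, 10], "turn": 0, "gripper": 0.2},
    {"translation": [0, 0, 0], "turn": 0, "gripper": 0.2},
  ],
)

```text
t: 6.5
tcp_pos: [0.6048, 0.2652, 0.0497]
ee_rot: [0.002, -3.141, 0.0]
force: [-0.0, -0.7, -0.6]
width: 0.032
grasp_force: 30.0
```

Run:
```python
from bench import env
import cv2
a=env.camera("side")[...,::-1];b=env.camera("scene")[...,::-1]
o=cv2.hconcat([cv2.resize(a[180:280,160:260].copy(),(400,400)),cv2.resize(b[90:190,150:250].copy(),(400,400))])
cv2.imwrite("pics/g2.png",o); print(env.observe()["tcp_pos"],env.observe()["force"])
```

```text
[0.60556527 0.26544346 0.05091217] [-0.51078611  0.44494536 -0.47041353]
```

View pics/g2.png

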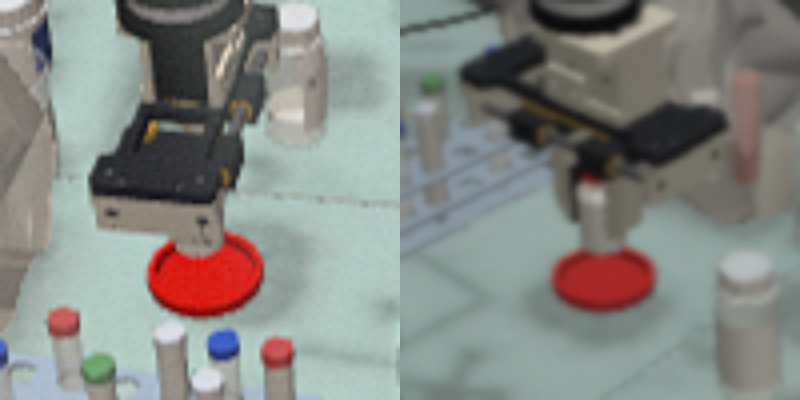

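The bottle hangs over the red dish: bottle base at (603,250), dish centre at (603,278) in the right half. I'll lower it.

Emit:
step_arm(
  series=[
    {"translation": [0, 0, 10], "turn": 0, "gripper": 0.2},
    {"translation": [0, 0, 10], "turn": 0, "gripper": 0.2},
    {"translation": [0, 0, 6], "turn": 0, "gripper": 0.2},
    {"translation": [0, 0, 3], "turn": 0, "gripper": 0.2},
    {"translation": [0, 0, 1], "turn": 0, "gripper": 0.2},
    {"translation": [0, 0, 0], "turn": 0, "gripper": 0.2},
    {"translation": [0, 0, 0], "turn": 0, "gripper": 0.2},
  ],
)

```text
t: 7.48
tcp_pos: [0.6052, 0.2653, 0.0201]
ee_rot: [-0.002, 3.141, 0.0]
force: [-0.2, -0.1, -0.5]
width: 0.0321
grasp_force: 30.0
```

Emit:
step_arm(
  series=[
    {"translation": [0, 0, 0.7], "turn": 0, "gripper": 0.2},
    {"translation": [0, 0, 0], "turn": 0, "gripper": 0.2},
  ],
)

```text
t: 7.72
tcp_pos: [0.605, 0.2653, 0.0191]
ee_rot: [-0.002, 3.142, 0.0]
force: [-0.0, -0.9, -0.5]
width: 0.0318
grasp_force: 30.0
```

Emit:
step_arm(
  series=[
    {"translation": [0, 0, 0.6], "turn": 0, "gripper": 0.2},
    {"translation": [0, 0, 0], "turn": 0, "gripper": 0.2},
  ],
)

```text
t: 7.98
tcp_pos: [0.6051, 0.2653, 0.0187]
ee_rot: [-0.002, 3.141, 0.0]
force: [-0.4, -0.4, 0.3]
width: 0.0322
grasp_force: 30.0
```

Emit:
step_arm(
  series=[
    {"translation": [0, 0, 0], "turn": 0, "gripper": 0.38},
    {"translation": [0, 0, 0], "turn": 0, "gripper": 0.44},
    {"translation": [0, 0, 0], "turn": 0, "gripper": 0.55},
    {"translation": [0, 0, 0], "turn": 0, "gripper": 0.7},
    {"translation": [0, 0, 0], "turn": 0, "gripper": 0.8},
    {"translation": [0, 0, 0], "turn": 0, "gripper": 0.9},
    {"translation": [0, 0, -10], "turn": 0, "gripper": 0.9},
    {"translation": [0, 0, -25], "turn": 0, "gripper": 0.9},
    {"translation": [0, 0, -35], "turn": 0, "gripper": 1},
    {"translation": [0, 0, -35], "turn": 0, "gripper": 1},
    {"translation": [0, 0, -35], "turn": 0, "gripper": 1},
    {"translation": [0, 0, -20], "turn": 0, "gripper": 1},
    {"translation": [0, 0, 0], "turn": 0, "gripper": 1},
  ],
)

```text
t: 9.6
tcp_pos: [0.6059, 0.2656, 0.1811]
ee_rot: [-0.002, 3.137, 0.002]
force: [-0.6, 1.4, 0.1]
width: 0.0918
grasp_force: 0.0
```

Run:
```python
from bench import env
import cv2
p=env.camera_params("wrist"); w=env.camera("wrist")[...,::-1]; a=env.camera("side")[...,::-1];b=env.camera("scene")[...,::-1]
o=cv2.hconcat([cv2.resize(a[180:280,160:260].copy(),(400,400)),cv2.resize(w,(400,400))])
cv2.imwrite("pics/g3.png",o)
```

```text
(no output)
```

View pics/g3.png

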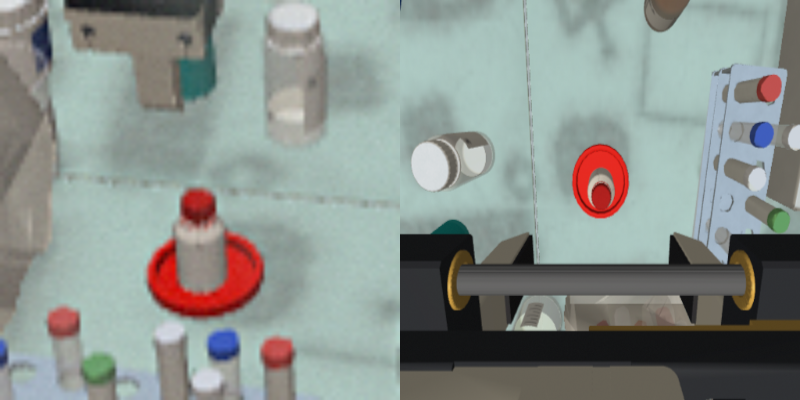

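The red-capped bottle stands upright in the centre of its dish: (200,265) in the left half, (600,185) in the wrist half. Next is the white vial.

Emit:
step_arm(
  series=[
    {"translation": [5.8, -32.8, 0], "turn": 0, "gripper": 1},
    {"translation": [5.8, -32.8, 0], "turn": 0, "gripper": 1},
    {"translation": [5.8, -32.8, 0], "turn": 0, "gripper": 1},
    {"translation": [5.8, -32.8, 0], "turn": 0, "gripper": 1},
    {"translation": [5.8, -32.8, 0], "turn": 0, "gripper": 1},
    {"translation": [0, 0, 25], "turn": 0, "gripper": 1},
    {"translation": [0, 0, 25], "turn": 0, "gripper": 1},
    {"translation": [0, 0, 25], "turn": 0, "gripper": 1},
    {"translation": [0, 0, 25], "turn": 0, "gripper": 1},
    {"translation": [0, 0, 20], "turn": 0, "gripper": 1},
    {"translation": [0, 0, 10], "turn": 0, "gripper": 1},
    {"translation": [0, 0, 6], "turn": 0, "gripper": 1},
    {"translation": [0, 0, 0], "turn": 0, "gripper": 1},
  ],
)

```text
t: 11.38
tcp_pos: [0.5761, 0.1012, 0.0423]
ee_rot: [0.002, -3.141, -0.0]
force: [-0.3, -0.4, 0.2]
width: 0.0918
grasp_force: 0.0
```

Run:
```python
from bench import env
import cv2
a=env.camera("side")[...,::-1];b=env.camera("scene")[...,::-1]
o=cv2.hconcat([cv2.resize(a[130:250,180:300].copy(),(400,400)),cv2.resize(b[110:230,190:310].copy(),(400,400))])
cv2.imwrite("pics/g4.png",o); print(env.observe()["tcp_pos"],env.observe()["force"])
```

```text
[0.57659955 0.10127292 0.04302717] [ 0.68849779  0.09295859 -0.21037249]
```

View pics/g4.png

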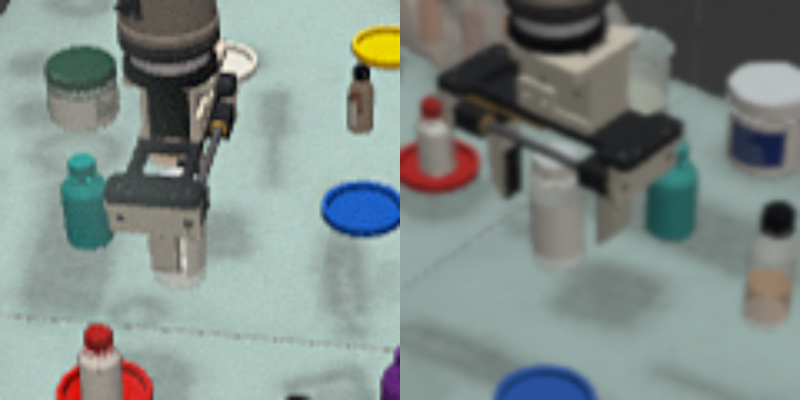

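The vial sits centred between the fingers: scene (557,220), fingers at 507 and 612. Its base at side column 234 matches the projected x = 576 mm. Now I'll grip and lift.

Emit:
step_arm(
  series=[
    {"translation": [0, 0, 0], "turn": 0, "gripper": 0.7},
    {"translation": [0, 0, 0], "turn": 0, "gripper": 0.55},
    {"translation": [0, 0, 0], "turn": 0, "gripper": 0.4},
    {"translation": [0, 0, 0], "turn": 0, "gripper": 0.3},
    {"translation": [0, 0, 0], "turn": 0, "gripper": 0.3},
    {"translation": [0, 0, 0], "turn": 0, "gripper": 0.3},
    {"translation": [0, 0, 0], "turn": 0, "gripper": 0.3},
    {"translation": [0, 0, -5], "turn": 0, "gripper": 0.3},
    {"translation": [0, 0, -15], "turn": 0, "gripper": 0.3},
    {"translation": [0, 0, -30], "turn": 0, "gripper": 0.3},
    {"translation": [0, 0, -30], "turn": 0, "gripper": 0.3},
    {"translation": [0, 0, -30], "turn": 0, "gripper": 0.3},
    {"translation": [0, 0, -30], "turn": 0, "gripper": 0.3},
    {"translation": [0, 0, 0], "turn": 0, "gripper": 0.3},
  ],
)

```text
t: 13.22
tcp_pos: [0.5777, 0.1013, 0.1859]
ee_rot: [-0.002, 3.135, 0.001]
force: [0.2, -0.4, -1.2]
width: 0.0424
grasp_force: 30.0
```

Emit:
step_arm(
  series=[
    {"translation": [-1, -15, 0], "turn": 0, "gripper": 0.3},
    {"translation": [-2.5, -34, 0], "turn": 0, "gripper": 0.3},
    {"translation": [-2.5, -34, 0], "turn": 0, "gripper": 0.3},
    {"translation": [-2.5, -34, 0], "turn": 0, "gripper": 0.3},
    {"translation": [-2.5, -34, 0], "turn": 0, "gripper": 0.3},
    {"translation": [-2.5, -34, 0], "turn": 0, "gripper": 0.3},
    {"translation": [-2.5, -34, 0], "turn": 0, "gripper": 0.3},
    {"translation": [-2.5, -34, 0], "turn": 0, "gripper": 0.3},
    {"translation": [-2.5, -34, 0], "turn": 0, "gripper": 0.3},
    {"translation": [-2.5, -34, 0], "turn": 0, "gripper": 0.3},
    {"translation": [-1.5, -24, 0], "turn": 0, "gripper": 0.3},
    {"translation": [0, 0, 0], "turn": 0, "gripper": 0.3},
    {"translation": [0, 0, 30], "turn": 0, "gripper": 0.3},
    {"translation": [0, 0, 30], "turn": 0, "gripper": 0.3},
    {"translation": [0, 0, 25], "turn": 0, "gripper": 0.3},
    {"translation": [0, 0, 10], "turn": 0, "gripper": 0.3},
    {"translation": [0, 0, 0], "turn": 0, "gripper": 0.3},
  ],
)

```text
t: 15.35
tcp_pos: [0.6015, -0.243, 0.0871]
ee_rot: [0.003, -3.141, -0.001]
force: [0.3, 0.4, -0.1]
width: 0.0423
grasp_force: 30.0
```

Run:
```python
from bench import env
from h import *
w=env.camera("wrist")[...,::-1]; a=env.camera("side")[...,::-1];b=env.camera("scene")[...,::-1]
o=cv2.hconcat([cv2.resize(a[80:180,200:300].copy(),(400,400)),cv2.resize(b[160:260,305:405].copy(),(400,400))])
cv2.imwrite("pics/g5.png",o); print(env.observe()["tcp_pos"],env.observe()["force"])
# white-ish contour of the dish in each view: print the bbox of white pixels near the expected place
for n,im in(("side",a),("scene",b)):
    im=np.ascontiguousarray(im[...,::-1]); p=env.camera_params(n); X=p["R"]@np.array([.601,-.243,.009])+p["t"]; u=p["camera_matrix"]@X; u=u[:2]/u[2]
    f=lambda h,s,v:(s<38)&(v>110)&(h<60)
    r=blob(im,f,u,24); print(n,np.round(u,1),r, np.round(plane(p,r[0],.009)*1e3) if r else "")
```

```text
[ 0.60229916 -0.24387542  0.08870392] [-0.51681195 -0.28830078 -0.03641656]
side [245.9 148.3] ((245.88641425389756, 148.51224944320714), [235, 142, 22, 14, 241]) [ 601. -241.    9.]
scene [354.2 235. ] ((356.2925091469285, 229.9697669940304), [339, 211, 32, 37, 797]) [ 620. -238.    9.]
```

View pics/g5.png

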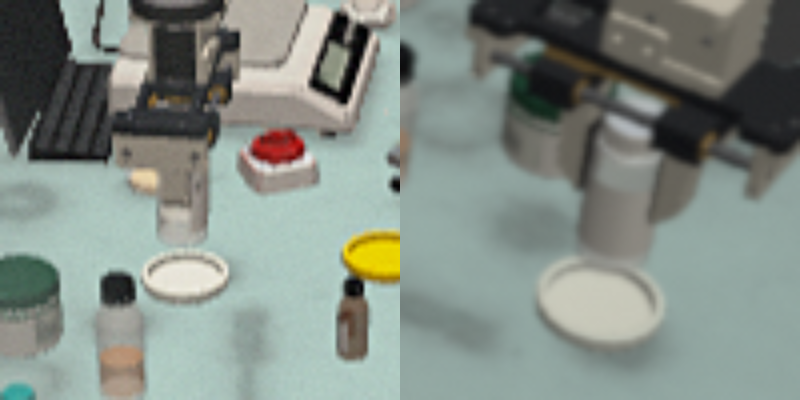

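The vial hangs over the white dish: dish centre at scene px (355,235) and side px (246,149), as projected. The scene view suggests about 3 mm too far −y, so I'll correct that and lower it.

Emit:
step_arm(
  series=[
    {"translation": [0, 2.5, 10], "turn": 0, "gripper": 0.3},
    {"translation": [0, 0, 12], "turn": 0, "gripper": 0.3},
    {"translation": [0, 0, 10], "turn": 0, "gripper": 0.3},
    {"translation": [0, 0, 5], "turn": 0, "gripper": 0.3},
    {"translation": [0, 0, 2], "turn": 0, "gripper": 0.3},
    {"translation": [0, 0, 0], "turn": 0, "gripper": 0.3},
    {"translation": [0, 0, 0], "turn": 0, "gripper": 0.3},
  ],
)

```text
t: 16.38
tcp_pos: [0.6018, -0.2414, 0.0488]
ee_rot: [-0.002, 3.141, -0.0]
force: [-0.5, 0.2, -0.9]
width: 0.0425
grasp_force: 30.0
```

Emit:
step_arm(
  series=[
    {"translation": [0, 0, 0.6], "turn": 0, "gripper": 0.3},
    {"translation": [0, 0, 0.6], "turn": 0, "gripper": 0.3},
    {"translation": [0, 0, 0], "turn": 0, "gripper": 0.3},
  ],
)

```text
t: 16.75
tcp_pos: [0.6016, -0.2412, 0.0472]
ee_rot: [-0.002, 3.142, 0.0]
force: [-0.0, 1.0, -0.1]
width: 0.0425
grasp_force: 30.0
```

Emit:
step_arm(
  series=[
    {"translation": [0, 0, 0.5], "turn": 0, "gripper": 0.3},
    {"translation": [0, 0, 0.3], "turn": 0, "gripper": 0.3},
    {"translation": [0, 0, 0], "turn": 0, "gripper": 0.3},
  ],
)

```text
t: 17.12
tcp_pos: [0.6016, -0.2412, 0.0464]
ee_rot: [-0.002, 3.141, 0.0]
force: [-0.3, -0.2, 0.8]
width: 0.0426
grasp_force: 30.0
```

Emit:
step_arm(
  series=[
    {"translation": [0, 0, 0], "turn": 0, "gripper": 0.48},
    {"translation": [0, 0, 0], "turn": 0, "gripper": 0.54},
    {"translation": [0, 0, 0], "turn": 0, "gripper": 0.65},
    {"translation": [0, 0, 0], "turn": 0, "gripper": 0.8},
    {"translation": [0, 0, 0], "turn": 0, "gripper": 0.9},
    {"translation": [0, 0, 0], "turn": 0, "gripper": 0.9},
    {"translation": [0, 0, -10], "turn": 0, "gripper": 0.9},
    {"translation": [0, 0, -24], "turn": 0, "gripper": 0.9},
    {"translation": [0, 0, -35], "turn": 0, "gripper": 1},
    {"translation": [0, 0, -35], "turn": 0, "gripper": 1},
    {"translation": [0, 0, -30], "turn": 0, "gripper": 1},
    {"translation": [0, 0, 0], "turn": 0, "gripper": 1},
    {"translation": [-2, 16, 0], "turn": 0, "gripper": 1},
    {"translation": [-4.5, 37, 0], "turn": 0, "gripper": 1},
    {"translation": [-4.5, 37, 0], "turn": 0, "gripper": 1},
    {"translation": [-4.5, 37, 0], "turn": 0, "gripper": 1},
    {"translation": [-4.5, 37, 0], "turn": 0, "gripper": 1},
    {"translation": [0, 2, 0], "turn": 0, "gripper": 1},
    {"translation": [0, 0, 0], "turn": 0, "gripper": 1},
  ],
)

```text
t: 19.5
tcp_pos: [0.6209, -0.0748, 0.1794]
ee_rot: [0.003, -3.14, -0.0]
force: [0.4, 0.4, 0.3]
width: 0.0916
grasp_force: 0.0
```

Run:
```python
from bench import env
from h import *
P={n:env.camera_params(n) for n in("scene","side")}
a=env.camera("side")[...,::-1];b=env.camera("scene")[...,::-1]
o=cv2.hconcat([cv2.resize(a[80:200,190:310].copy(),(400,400)),cv2.resize(b[140:260,270:390].copy(),(400,400))])
cv2.imwrite("pics/g6.png",o); print(env.observe()["tcp_pos"])
pr=lambda n,X:(lambda u:np.round(u[:2]/u[2],1))(P[n]["camera_matrix"]@(P[n]["R"]@np.array(X)+P[n]["t"]))
for n in P: print(n,[pr(n,X) for X in([.601,-.241,.1],[.601,-.241,.004],[.622,-.075,.095])])
```

```text
[ 0.62106188 -0.07590268  0.17980227]
scene [array([359.3, 205.1]), array([353.2, 236.2]), array([303.4, 175.4])]
side [array([245.1, 125. ]), array([245.9, 149.8]), array([229. , 151.4])]
```

View pics/g6.png

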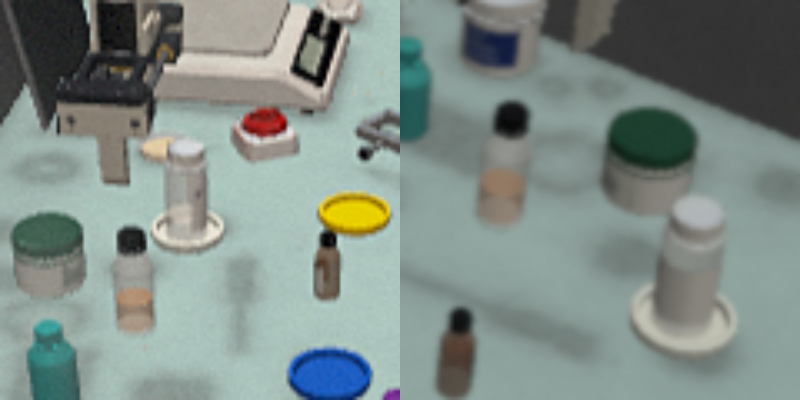

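The vial stands upright inside the white dish (scene (687,300), side (187,200)). The arm is above the clear bottle; next I'll descend, grip and lift slightly.

Emit:
step_arm(
  series=[
    {"translation": [0, 0, 25], "turn": 0, "gripper": 1},
    {"translation": [0, 0, 30], "turn": 0, "gripper": 1},
    {"translation": [0, 0, 30], "turn": 0, "gripper": 1},
    {"translation": [0, 0, 25], "turn": 0, "gripper": 1},
    {"translation": [0, 0, 15], "turn": 0, "gripper": 1},
    {"translation": [0, 0, 10], "turn": 0, "gripper": 1},
    {"translation": [0, 0, 3.5], "turn": 0, "gripper": 1},
    {"translation": [0, 0, 0], "turn": 0, "gripper": 1},
    {"translation": [0, 0, 0], "turn": 0, "gripper": 1},
  ],
)

```text
t: 20.72
tcp_pos: [0.6219, -0.0753, 0.0427]
ee_rot: [-0.002, 3.14, -0.0]
force: [0.5, 0.4, 0.6]
width: 0.0922
grasp_force: 0.0
```

Emit:
step_arm(
  series=[
    {"translation": [0, 0, 0], "turn": 0, "gripper": 0.7},
    {"translation": [0, 0, 0], "turn": 0, "gripper": 0.55},
    {"translation": [0, 0, 0], "turn": 0, "gripper": 0.4},
    {"translation": [0, 0, 0], "turn": 0, "gripper": 0.3},
    {"translation": [0, 0, 0], "turn": 0, "gripper": 0.25},
    {"translation": [0, 0, 0], "turn": 0, "gripper": 0.25},
    {"translation": [0, 0, 0], "turn": 0, "gripper": 0.25},
    {"translation": [0, 0, 0], "turn": 0, "gripper": 0.25},
  ],
)

```text
t: 21.72
tcp_pos: [0.6214, -0.0752, 0.0419]
ee_rot: [0.002, -3.142, -0.0]
force: [0.1, -0.5, 0.6]
width: 0.0389
grasp_force: 29.4
```

Emit:
step_arm(
  series=[
    {"translation": [0, 0, -5], "turn": 0, "gripper": 0.25},
    {"translation": [0, 0, -15], "turn": 0, "gripper": 0.25},
    {"translation": [0, 0, -30], "turn": 0, "gripper": 0.25},
    {"translation": [0, 0, -30], "turn": 0, "gripper": 0.25},
    {"translation": [0, 0, -30], "turn": 0, "gripper": 0.25},
    {"translation": [0, 0, -20], "turn": 0, "gripper": 0.25},
    {"translation": [11.5, 4, 0], "turn": 0, "gripper": 0.25},
    {"translation": [24, 8, 0], "turn": 0, "gripper": 0.25},
    {"translation": [24, 8, 0], "turn": 0, "gripper": 0.25},
    {"translation": [24, 8, 0], "turn": 0, "gripper": 0.25},
    {"translation": [24, 8, 0], "turn": 0, "gripper": 0.25},
    {"translation": [24, 8, 0], "turn": 0, "gripper": 0.25},
    {"translation": [24, 8, 0], "turn": 0, "gripper": 0.25},
    {"translation": [24, 9, 0], "turn": 0, "gripper": 0.25},
    {"translation": [12, 5, 0], "turn": 0, "gripper": 0.25},
    {"translation": [0, 0, 20], "turn": 0, "gripper": 0.25},
    {"translation": [0, 0, 30], "turn": 0, "gripper": 0.25},
    {"translation": [0, 0, 30], "turn": 0, "gripper": 0.25},
    {"translation": [0, 0, 10], "turn": 0, "gripper": 0.25},
    {"translation": [0, 0, 0], "turn": 0, "gripper": 0.25},
  ],
)

```text
t: 24.22
tcp_pos: [0.4301, -0.0095, 0.0821]
ee_rot: [0.002, -3.141, -0.0]
force: [-0.1, 0.4, 0.5]
width: 0.0385
grasp_force: 29.4
```

Run:
```python
from bench import env
import cv2
a=env.camera("side")[...,::-1];b=env.camera("scene")[...,::-1]
o=cv2.hconcat([cv2.resize(a[110:210,240:340].copy(),(400,400)),cv2.resize(b[150:250,185:285].copy(),(400,400))])
cv2.imwrite("pics/g7.png",o); print(env.observe()["tcp_pos"],env.observe()["force"],env.observe()["width"])
```

```text
[ 0.43072582 -0.00963812  0.08288546] [-0.75109733  0.95305501 -0.00551714] 0.03859432089265664
```

View pics/g7.png

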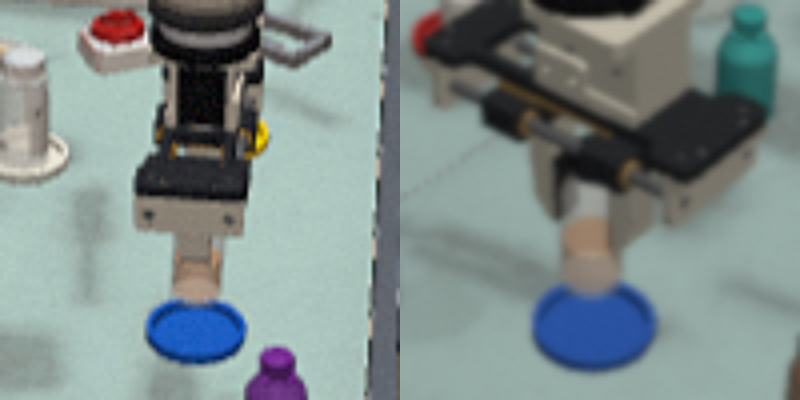

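The clear bottle hangs upright above the blue dish: side columns 198 and 196, scene columns 590 and 594. I'll lower it.

Emit:
step_arm(
  series=[
    {"translation": [0, 0, 12], "turn": 0, "gripper": 0.25},
    {"translation": [0, 0, 12], "turn": 0, "gripper": 0.25},
    {"translation": [0, 0, 7], "turn": 0, "gripper": 0.25},
    {"translation": [0, 0, 3], "turn": 0, "gripper": 0.25},
    {"translation": [0, 0, 1], "turn": 0, "gripper": 0.25},
    {"translation": [0, 0, 0], "turn": 0, "gripper": 0.25},
    {"translation": [0, 0, 0], "turn": 0, "gripper": 0.25},
  ],
)

```text
t: 25.2
tcp_pos: [0.43, -0.0095, 0.0471]
ee_rot: [-0.002, 3.141, -0.0]
force: [-0.1, -0.1, -1.3]
width: 0.0385
grasp_force: 29.4
```

Emit:
step_arm(
  series=[
    {"translation": [0, 0, 0.7], "turn": 0, "gripper": 0.25},
    {"translation": [0, 0, 0.6], "turn": 0, "gripper": 0.25},
    {"translation": [0, 0, 0], "turn": 0, "gripper": 0.25},
  ],
)

```text
t: 25.58
tcp_pos: [0.4301, -0.0095, 0.0458]
ee_rot: [-0.002, 3.141, -0.0]
force: [0.3, -0.0, 1.8]
width: 0.0384
grasp_force: 29.4
```

Contact: force z went from −1.3 to +1.8 N. I'll release, rise and go over to the brown bottle.

Emit:
step_arm(
  series=[
    {"translation": [0, 0, 0], "turn": 0, "gripper": 0.44},
    {"translation": [0, 0, 0], "turn": 0, "gripper": 0.5},
    {"translation": [0, 0, 0], "turn": 0, "gripper": 0.62},
    {"translation": [0, 0, 0], "turn": 0, "gripper": 0.75},
    {"translation": [0, 0, 0], "turn": 0, "gripper": 0.9},
    {"translation": [0, 0, 0], "turn": 0, "gripper": 0.9},
    {"translation": [0, 0, -10], "turn": 0, "gripper": 0.9},
    {"translation": [0, 0, -24], "turn": 0, "gripper": 0.9},
    {"translation": [0, 0, -35], "turn": 0, "gripper": 1},
    {"translation": [0, 0, -35], "turn": 0, "gripper": 1},
    {"translation": [0, 0, -30], "turn": 0, "gripper": 1},
    {"translation": [0, 0, 0], "turn": 0, "gripper": 1},
  ],
)

```text
t: 27.08
tcp_pos: [0.4311, -0.0097, 0.1822]
ee_rot: [-0.002, 3.136, -0.002]
force: [-0.1, -0.3, -0.1]
width: 0.0914
grasp_force: 0.0
```

Emit:
step_arm(
  series=[
    {"translation": [-0.5, 16, 0], "turn": 0, "gripper": 1},
    {"translation": [-1.5, 35, 0], "turn": 0, "gripper": 1},
    {"translation": [-1.5, 35, 0], "turn": 0, "gripper": 1},
    {"translation": [-1.5, 35, 0], "turn": 0, "gripper": 1},
    {"translation": [-1.5, 35, 0], "turn": 0, "gripper": 1},
    {"translation": [-1.5, 35, 0], "turn": 0, "gripper": 1},
    {"translation": [-1.5, 35, 0], "turn": 0, "gripper": 1},
    {"translation": [-1.5, 35, 0], "turn": 0, "gripper": 1},
    {"translation": [-1.5, 35, 0], "turn": 0, "gripper": 1},
    {"translation": [0, 35, 0], "turn": 0, "gripper": 1},
    {"translation": [0, 15, 0], "turn": 0, "gripper": 1},
    {"translation": [0, 0, 0], "turn": 0, "gripper": 1},
    {"translation": [0, 0, 0], "turn": 0, "gripper": 1},
  ],
)

```text
t: 28.7
tcp_pos: [0.4416, 0.3357, 0.1793]
ee_rot: [0.001, -3.141, 0.001]
force: [0.4, -0.4, -0.5]
width: 0.0916
grasp_force: 0.0
```

Run:
```python
from bench import env
import cv2
a=env.camera("side")[...,::-1];b=env.camera("scene")[...,::-1]
o=cv2.hconcat([cv2.resize(a[150:290,220:360].copy(),(400,400)),cv2.resize(b[120:260,110:250].copy(),(400,400))])
cv2.imwrite("pics/g8.png",o); print(env.observe()["tcp_pos"])
```

```text
[0.44196412 0.33553105 0.17961942]
```

View pics/g8.png

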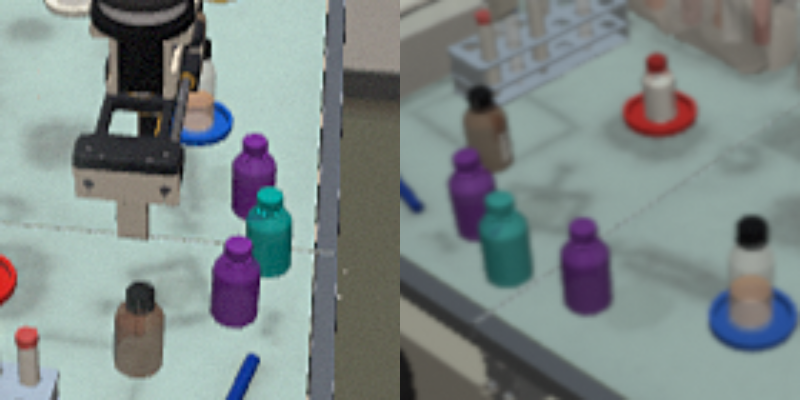

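The clear bottle stands upright in the blue dish (right half (750,280)). The brown bottle is untouched at (488,135). I'll descend on it; the rack edge is about 30 mm beyond the gripper body.

Emit:
step_arm(
  series=[
    {"translation": [-1, 1.5, 20], "turn": 0, "gripper": 1},
    {"translation": [0, 0, 30], "turn": 0, "gripper": 1},
    {"translation": [0, 0, 30], "turn": 0, "gripper": 1},
    {"translation": [0, 0, 30], "turn": 0, "gripper": 1},
    {"translation": [0, 0, 20], "turn": 0, "gripper": 1},
    {"translation": [0, 0, 14], "turn": 0, "gripper": 1},
    {"translation": [0, 0, 9], "turn": 0, "gripper": 1},
    {"translation": [0, 0, 0], "turn": 0, "gripper": 1},
    {"translation": [0, 0, 0], "turn": 0, "gripper": 1},
  ],
)

```text
t: 29.92
tcp_pos: [0.4434, 0.3383, 0.0273]
ee_rot: [-0.002, 3.14, 0.001]
force: [-0.4, 0.9, 0.2]
width: 0.0918
grasp_force: 0.0
```

Emit:
step_arm(
  series=[
    {"translation": [0, 0, 0], "turn": 0, "gripper": 0.7},
    {"translation": [0, 0, 0], "turn": 0, "gripper": 0.55},
    {"translation": [0, 0, 0], "turn": 0, "gripper": 0.4},
    {"translation": [0, 0, 0], "turn": 0, "gripper": 0.3},
    {"translation": [0, 0, 0], "turn": 0, "gripper": 0.25},
    {"translation": [0, 0, 0], "turn": 0, "gripper": 0.25},
    {"translation": [0, 0, 0], "turn": 0, "gripper": 0.25},
    {"translation": [0, 0, 0], "turn": 0, "gripper": 0.25},
  ],
)

```text
t: 30.92
tcp_pos: [0.4429, 0.338, 0.0266]
ee_rot: [0.002, -3.142, -0.0]
force: [-0.1, -0.4, -0.4]
width: 0.041
grasp_force: 30.0
```

Emit:
step_arm(
  series=[
    {"translation": [0, 0, -5], "turn": 0, "gripper": 0.25},
    {"translation": [0, 0, -15], "turn": 0, "gripper": 0.25},
    {"translation": [0, 0, -30], "turn": 0, "gripper": 0.25},
    {"translation": [0, 0, -35], "turn": 0, "gripper": 0.25},
    {"translation": [0, 0, -35], "turn": 0, "gripper": 0.25},
    {"translation": [0, 0, -30], "turn": 0, "gripper": 0.25},
    {"translation": [0, -15, 0], "turn": 0, "gripper": 0.25},
    {"translation": [0, -35, 0], "turn": 0, "gripper": 0.25},
    {"translation": [0, -35, 0], "turn": 0, "gripper": 0.25},
    {"translation": [0, -35, 0], "turn": 0, "gripper": 0.25},
    {"translation": [0, -35, 0], "turn": 0, "gripper": 0.25},
    {"translation": [0, -35, 0], "turn": 0, "gripper": 0.25},
    {"translation": [0, -35, 0], "turn": 0, "gripper": 0.25},
    {"translation": [0, -35, 0], "turn": 0, "gripper": 0.25},
    {"translation": [0, -35, 0], "turn": 0, "gripper": 0.25},
  ],
)

```text
t: 32.8
tcp_pos: [0.442, 0.0414, 0.1758]
ee_rot: [0.001, -3.14, 0.0]
force: [0.1, -0.5, -1.0]
width: 0.0411
grasp_force: 30.0
```

Emit:
step_arm(
  series=[
    {"translation": [0, -35, 0], "turn": 0, "gripper": 0.25},
    {"translation": [1, -35, 0], "turn": 0, "gripper": 0.25},
    {"translation": [1, -35, 0], "turn": 0, "gripper": 0.25},
    {"translation": [1, -35, 0], "turn": 0, "gripper": 0.25},
    {"translation": [1, -35, 0], "turn": 0, "gripper": 0.25},
    {"translation": [1, -35, 0], "turn": 0, "gripper": 0.25},
    {"translation": [1, -35, 0], "turn": 0, "gripper": 0.25},
    {"translation": [1, -35, 0], "turn": 0, "gripper": 0.25},
    {"translation": [1, -35, 0], "turn": 0, "gripper": 0.25},
    {"translation": [1, -28, 0], "turn": 0, "gripper": 0.25},
    {"translation": [0, 0, 0], "turn": 0, "gripper": 0.25},
    {"translation": [0, 0, 0], "turn": 0, "gripper": 0.25},
  ],
)

```text
t: 34.3
tcp_pos: [0.4338, -0.2991, 0.1759]
ee_rot: [0.001, -3.14, -0.003]
force: [-0.3, -0.1, -0.4]
width: 0.0406
grasp_force: 30.0
```

Next I'll descend to about 40 mm above release (contact is expected at TCP z ≈ 30.5 mm) and look.

Emit:
step_arm(
  series=[
    {"translation": [0, -2, 20], "turn": 0, "gripper": 0.25},
    {"translation": [0, 0, 30], "turn": 0, "gripper": 0.25},
    {"translation": [0, 0, 30], "turn": 0, "gripper": 0.25},
    {"translation": [0, 0, 20], "turn": 0, "gripper": 0.25},
    {"translation": [0, 0, 10], "turn": 0, "gripper": 0.25},
    {"translation": [0, 0, 0], "turn": 0, "gripper": 0.25},
    {"translation": [0, 0, 0], "turn": 0, "gripper": 0.25},
  ],
)

```text
t: 35.17
tcp_pos: [0.4352, -0.3021, 0.0675]
ee_rot: [-0.003, 3.14, -0.001]
force: [0.7, -0.7, -0.9]
width: 0.0407
grasp_force: 30.0
```

Run:
```python
from bench import env
import cv2
a=env.camera("side")[...,::-1];b=env.camera("scene")[...,::-1]
o=cv2.hconcat([cv2.resize(a[80:170,250:340].copy(),(400,400)),cv2.resize(b[210:320,285:395].copy(),(400,400))])
cv2.imwrite("pics/g9.png",o); print(env.observe()["tcp_pos"],env.observe()["force"],env.observe()["width"])
```

```text
[ 0.43509583 -0.30222595  0.06746639] [-0.64539294  0.56323403  0.09270478] 0.04113766894128794
```

View pics/g9.png

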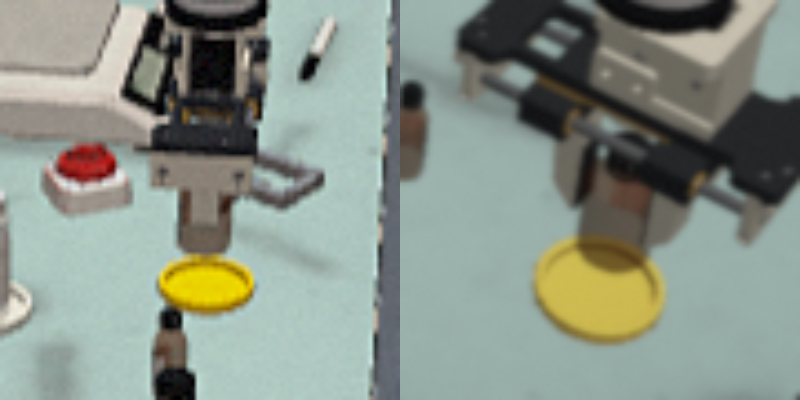

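The brown bottle hangs upright over the yellow dish: side columns 203 and 206, scene columns 613 and 599, the latter partly from its height. I'll shift 2 mm in +y and lower it.

Emit:
step_arm(
  series=[
    {"translation": [0.5, 2, 12], "turn": 0, "gripper": 0.25},
    {"translation": [0, 0, 12], "turn": 0, "gripper": 0.25},
    {"translation": [0, 0, 7], "turn": 0, "gripper": 0.25},
    {"translation": [0, 0, 3], "turn": 0, "gripper": 0.25},
    {"translation": [0, 0, 1], "turn": 0, "gripper": 0.25},
    {"translation": [0, 0, 0], "turn": 0, "gripper": 0.25},
    {"translation": [0, 0, 0], "turn": 0, "gripper": 0.25},
  ],
)

```text
t: 36.15
tcp_pos: [0.4344, -0.3001, 0.0319]
ee_rot: [-0.002, 3.141, -0.001]
force: [-0.3, -0.1, -0.8]
width: 0.041
grasp_force: 30.0
```

Emit:
step_arm(
  series=[
    {"translation": [0, 0, 0.6], "turn": 0, "gripper": 0.25},
    {"translation": [0, 0, 0.5], "turn": 0, "gripper": 0.25},
    {"translation": [0, 0, 0], "turn": 0, "gripper": 0.25},
  ],
)

```text
t: 36.52
tcp_pos: [0.4343, -0.3, 0.0306]
ee_rot: [-0.002, 3.141, -0.0]
force: [-1.0, -0.1, 0.7]
width: 0.0407
grasp_force: 30.0
```

Emit:
step_arm(
  series=[
    {"translation": [0, 0, 0.2], "turn": 0, "gripper": 0.25},
    {"translation": [0, 0, 0], "turn": 0, "gripper": 0.47},
    {"translation": [0, 0, 0], "turn": 0, "gripper": 0.53},
    {"translation": [0, 0, 0], "turn": 0, "gripper": 0.65},
    {"translation": [0, 0, 0], "turn": 0, "gripper": 0.78},
    {"translation": [0, 0, 0], "turn": 0, "gripper": 0.9},
    {"translation": [0, 0, 0], "turn": 0, "gripper": 0.9},
    {"translation": [0, 0, -10], "turn": 0, "gripper": 0.9},
    {"translation": [0, 0, -24], "turn": 0, "gripper": 0.9},
    {"translation": [0, 0, -35], "turn": 0, "gripper": 0.9},
    {"translation": [0, 0, -35], "turn": 0, "gripper": 0.9},
    {"translation": [0, 0, -35], "turn": 0, "gripper": 0.9},
    {"translation": [0, 0, -35], "turn": 0, "gripper": 0.9},
    {"translation": [0, 0, 0], "turn": 0, "gripper": 0.9},
    {"translation": [0, 0, 0], "turn": 0, "gripper": 0.9},
  ],
)

```text
t: 38.4
tcp_pos: [0.4338, -0.2996, 0.204]
ee_rot: [0.002, -3.141, -0.001]
force: [0.0, -0.1, -0.5]
width: 0.0828
grasp_force: 0.0
```

Run:
```python
from bench import env
import cv2
a=env.camera("side")[...,::-1];b=env.camera("scene")[...,::-1]
o=cv2.hconcat([cv2.resize(a[110:290,180:340].copy(),(400,450)),cv2.resize(b[130:320,180:380].copy(),(400,450))])
cv2.imwrite("pics/g10.png",o); print(env.observe()["tcp_pos"],env.observe()["t"])
```

```text
[ 0.43363001 -0.29945454  0.20319479] 38.5
```

View pics/g10.png

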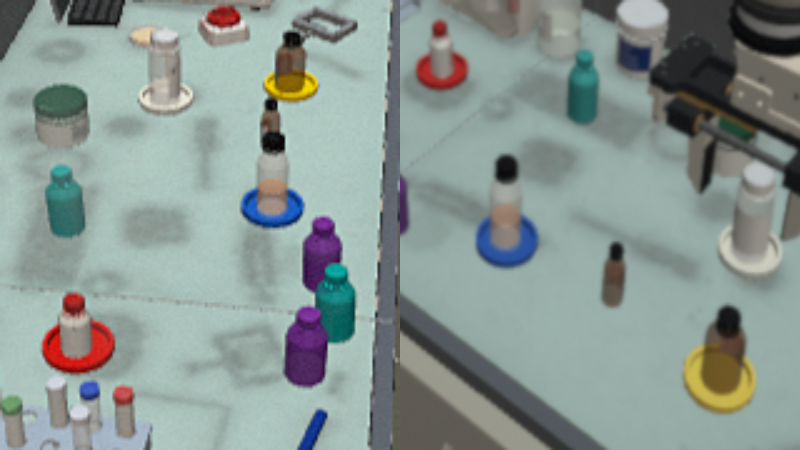

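The picture shows all four upright in their own dishes: red (75,335), blue (272,200), white (165,90) and yellow (291,80) in the left half. The dropper, jar and look-alikes are untouched and the gripper is clear, so I'm handing in.

```bash
python3 -c "
from bench import env
print(env.close_job())"
```

```text
the job is handed in; nothing more can be done
None
```

All four bottles are standing upright in their own dishes, the dropper, green-lid jar and look-alikes are untouched, and the job was handed in at about 38.5 s of the 96 s allowed.

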